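Lock the large imaging chamber

ROBOT

A 6-joint arm with a two-finger parallel gripper is mounted at the origin on the work surface. World frame = base frame: x ahead of the robot, y to its left, z up, the work surface at z = 0. Lengths are in mm, angles in rad, forces in N, time in s.
With the tool pointing down it reaches from about 300 to 775 mm from the base axis. Payload 14.6 kg.
Tool frame: the origin (TCP) lies at the very end of the fingers, on their centre line; the grasp point (between the pads) lies 19 mm behind it; z points along the fingers, y is the line along which they close (so a half turn about z gives the same grasp; the last joint's range is limited). The gripper opens to 94 mm and grips with 3 to 60 N. Pads are 16 mm wide; open, the fingers measure 119 mm over their backs; the gripper's body (75 mm by 177 mm) begins 78 mm behind the grasp point.
Start: joints at [1.104, 0.3, 1.521, -0, 1.321, -0.067], TCP at [214.075, 506.617, 182.046] pointing down, gripper open.
Joint ranges: [-3.03, 3.03], [-0.79, 2.21], [0.23, 2.52], [-1.04, 4.18], [0, 3.07], [-2.55, 2.55]. Speed limits (rad/s): [2.22, 2.22, 2.57, 3.14, 3.14, 3.14].

INTERFACE

Orientations are given as [roll, pitch, yaw] about the fixed x, y, z axes, in that order (R = Rz(yaw) Ry(pitch) Rx(roll)).
In Python, from cell import manip gives the robot as it stands.
- The arm moves only by the tool servo_tool, never from a script. Its argument "motion" is a list that holds one entry, the list of rows, each a list of 7 numbers: the shift along the world's x, y, z as a fraction of full scale, then the turn, a rotation vector about the world's x, y, z as a fraction of full scale, then the closure, from 0 (fully open) to 1 (shut). In form: [[[x, y, z, rx, ry, rz, gripper], ...]]. A call has 1 to 10 rows; each row is the pose to reach, as a shift and turn from the pose commanded when the call began, turning the shorter way round; what a row does not reach only later rows make up. Full scale, the value 1, is 0.5 m for a shift and pi rad for a turn. A row lasts 1/10 s, in which the tool goes at most 50 mm and 8.59 degrees, less where a joint would pass 70% of its speed; a pose out of reach is approached as far as the arm can. A call with a number of a shift or a turn outside -1 to 1 is refused whole. A call with a gripper value outside its range is refused whole. The fingers move at their own pace and stop on an object; "newtons" is the grip in N (left out, the last holds). Time passes only in rows, so rows that repeat a pose let the fingers close. It gives the time, the measured TCP pose, the force, the opening and the grip force at its end, in the units of the state.
- manip.read_state(): the state, without advancing time (a new reading comes with each control period).
- manip.camera(name): name is "side" or "top" or "wrist"; returns a dict with "frame" (400x640x3 uint8, red, green, blue), "range_z" (400x640 float32, mm along the optical axis (not along the pixel's ray), 0 where there is no reading), "vfov" (degrees; the focal length in pixels is half the picture's height over the tangent of half this angle, whatever the lens; pixels are square), "cx", "cy" (the principal point, pixels), "cam_to_world" (4x4, takes a point from camera to world coordinates). Camera axes: x right, y down, z forward; pixel columns grow to the right and rows downward; lengths in mm; the calibration is good to about 2 mm. A picture is of the moment at which its call begins.
- manip.sign_off(): hands the job in; it is judged then, once.
The state is a dict: "clock": time; "joints": joint angles; "qd": joint speeds; "effort": joint torques, N m; "eef_pos": TCP position; "eef_rot": TCP orientation; "wrist_force": force on the tool from outside, world axes, zero at the start; "moment": the same for the moment, N m; "finger_gap": finger opening in mm; "finger_force": force on a finger pad.
Only numpy, scipy, OpenCV 4.12 (cv2) and the standard library are available. Lean on these libraries where they do the work, as an engineer would, in place of code of your own. Each camera call takes 0.05 s, during which the arm holds its last target. There are 200 camera calls.

TASK

The larger of the two round imaging chambers on the bench is still unlocked. Turn its lock collar by the upright post on the collar's arm until the arm points straight at the pointed index block on the chamber's flange, then let go. Leave the smaller chamber's collar as it is.

Things in the scene. Friction and masses are not known exactly. Their poses are not given: they have to be found in the camera images.
- large_collar (a joint): Large chamber's lock collar: bare steel ring 112 mm across on a vertical hinge. Rad: 0 = arm at the index block (locked), positive = counter-clockwise of it seen from above; starts at +0.85 to +1.45, so lock it clockwise. No stop or click at 0; stops at -0.5 and +1.7. Needs about 2 N at the post, stays where left. Its arm, 16 mm wide, ends in a point 92 mm from the axis; arm top 60 mm above bench.
- large_collar_post (a point): Centre, half-way up, of the upright round steel grip post on the large collar's arm: 16 mm in diameter, 44 mm tall, from 60 to 104 mm above the bench, 80 mm from the collar's axis. It travels with the collar; nothing else of the chamber stands higher than 62 mm.
- large_chamber_axis (a point): Fixed point on the large collar's axis, 62 mm above the bench (ring top). z up; x points to the index block. Chamber is bolted down: round aluminium flange 236 mm across, 10 mm thick, dark steel drum under the collar. Index: dark steel block on the flange, 22 mm wide, pointed at the axis, 95 to 116 mm from it, top 46 mm above bench; arm and post clear it.
- small_collar_post (a point): Centre, half-way up, of the 12 mm post on the small chamber's collar, a bystander to leave alone: same build, flange 168 mm across, collar 74 mm across, post 52 mm from its axis, top of post 80 mm above the bench. It too stands unlocked.
Things that resemble listed ones, but are neither listed nor needed, are in the scene too. What is shaped like the part that bears large_collar but purple or turquoise is not meant.

How it is judged:
By the outcome, as a careful person would: the job done as asked, in the order asked, and still so for the second after the job is handed in, with the robot touching nothing.
It also fails if it takes over 32 s, if anything falls off the work surface, if the arm or the gripper's body presses on something with over 40 N, if the wrist force passes 120 N, or if a joint passes its speed limit or range.

## Working session

There is one attempt and no reset: what is moved stays moved. The work goes in short steps, Python scripts to look and compute and a tool call to move; the robot and the scene stay as the last step left them, time stands still between calls to the robot, and variables do not carry over. Pictures are saved under pics/ and viewed, at most 10 in all, crops included, and the job is handed in when it is done.

Besides the shell and the picture viewer there is one more tool, called after "Request:" as a command line: name --argument value ..., lists and objects as JSON in quotes. servo_tool: Moves the arm, as the interface text tells. Its arguments: {"type":"object","properties":{"motion":{"type":"array"},"newtons":{"type":"number"}},"required":["motion"]}

```bash
mkdir -p pics
cat > h.py <<'E'
import numpy as np, cv2
from cell import manip
def cam(n,save=None):
    c=manip.camera(n)
    if save: cv2.imwrite('pics/'+save,c['frame'][:,:,::-1])
    return c
def pts(c):
    z=c['range_z'];h,w=z.shape;f=h/2/np.tan(np.radians(c['vfov'])/2)
    v,u=np.mgrid[:h,:w]
    P=np.stack([(u-c['cx'])/f*z,(v-c['cy'])/f*z,z,np.ones_like(z)],-1)@np.array(c['cam_to_world']).T
    return P[...,:3]
def onplane(c,u,v,Z):
    h=c['range_z'].shape[0];f=h/2/np.tan(np.radians(c['vfov'])/2);T=np.array(c['cam_to_world'])
    d=T[:3,:3]@np.array([(u-c['cx'])/f,(v-c['cy'])/f,1]);o=T[:3,3]
    return o+d*(Z-o[2])/d[2]
E
python3 - <<'E'
from h import *
import pickle
for n in('top','side'):
    c=cam(n,n+'1.png');pickle.dump(c,open(n+'.pkl','wb'));print(n,c['vfov'],np.round(c['cam_to_world'],2).tolist())
print(manip.read_state())
E
```

```text
top 50.9150065830567 [[-0.0, -1.0, 0.07, 314.86], [-1.0, 0.01, 0.01, 144.68], [-0.01, -0.07, -1.0, 1252.21], [0.0, 0.0, 0.0, 1.0]]
side 52.88395435801616 [[0.93, -0.27, 0.23, 129.42], [-0.35, -0.71, 0.61, -552.49], [-0.0, -0.65, -0.76, 931.73], [0.0, 0.0, 0.0, 1.0]]
{'clock': 0.1, 'joints': array([ 1.10443402e+00,  3.00398276e-01,  1.52146916e+00,  1.75362151e-05,
        1.32069584e+00, -6.65968942e-02]), 'qd': array([ 0.00014638, -0.00189612, -0.00089058, -0.0006178 , -0.00067249,
        0.00059299]), 'effort': array([ 6.29359620e-04, -5.32636464e+01, -3.53290057e+01,  7.09445472e-02,
        2.34476494e-02, -7.98123688e-05]), 'eef_pos': array([213.95135285, 506.42386683, 181.57363259]), 'eef_rot': array([-3.14062532e+00, -8.15412436e-05,  2.74182285e+00]), 'wrist_force': array([ 0.16477398,  0.20475034, -0.31014521]), 'moment': array([-0.00142432,  0.02106855, -0.02691685]), 'finger_force': 0.0, 'finger_gap': 94.16193311749208}
```

View pics/top1.png

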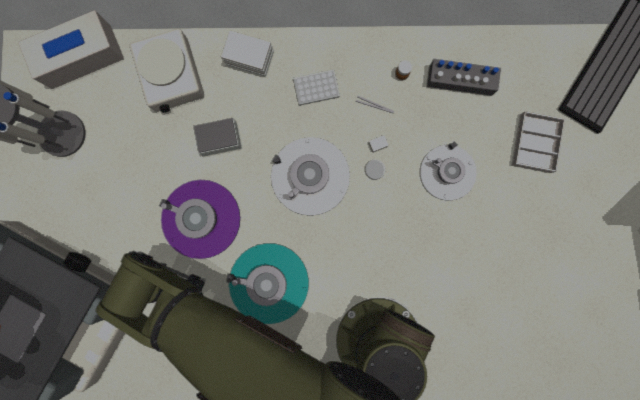

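View pics/side1.png

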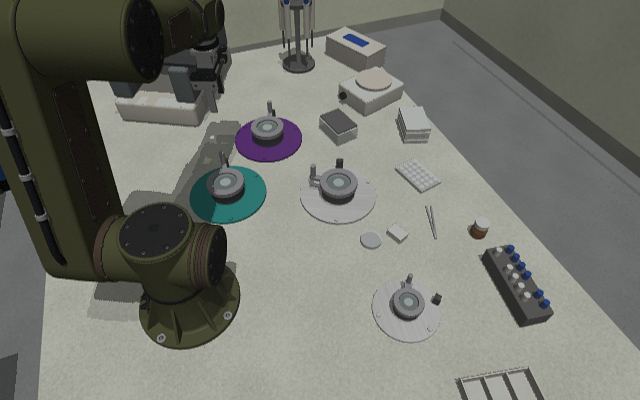

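The top view shows the aluminium large chamber at about (310,175), its post at (291,196) and its index block at (277,160). The small chamber is at (450,171). In the side view the large chamber is at (338,187), its post at (313,172) and its index at (339,163).

Run:
```python
from h import *
import pickle
for n,(u,v) in(('top',(310,175)),('side',(338,187))):
    c=pickle.load(open(n+'.pkl','rb'));P=pts(c);Z=P[...,2]
    vv,uu=np.mgrid[:400,:640];near=np.hypot(uu-u,vv-v)<48
    # ring top
    m=near&(abs(Z-62)<4); (x,y),r=cv2.minEnclosingCircle(P[m][:,:2].astype(np.float32))
    print(n,'ring med',np.median(P[m],0).round(1))
    fl=near&(abs(Z-10)<4); (x,y),r=cv2.minEnclosingCircle(P[fl][:,:2].astype(np.float32));print('flange',x,y,r,fl.sum())
    p=near&(Z>85)&(Z<112);print('post',P[p].mean(0).round(1),P[p][:,2].max(),p.sum(), P[near&(Z>100)].mean(0).round(1))
    b=near&(abs(Z-46)<5)&(np.hypot(P[...,0]-x,P[...,1]-y)>90);print('block',P[b].mean(0).round(1),b.sum())
    A=np.array([x,y])
    for nm,mm in(('post',p),('block',b)):
        d=P[mm].mean(0)[:2]-A;print(nm,np.hypot(*d),np.arctan2(d[1],d[0]))
c=pickle.load(open('top.pkl','rb'))
im=cv2.resize(c['frame'][120:230,255:365,::-1],None,fx=5,fy=5,interpolation=cv2.INTER_CUBIC);cv2.imwrite('pics/crop.png',im)
```

```text
top ring med [482.  200.   61.3]
flange 497.1572265625 194.9901123046875 137.17774963378906 3107
post [421.6 246.6 102.8] 109.54332121832635 29 [372.7 199.9 632. ]
block [527.7 293.5  45.6] 44
post 91.49263241618844 2.541745034367798
block 103.09904537523843 1.2705042830310505
side ring med [478.1 198.4  60.6]
flange 513.9554443359375 255.65777587890625 184.07351684570312 2106
post [421.5 244.1  97.1] 104.48697178360385 40 [ 239.3 -253.1  620.7]
block [455.1 171.   48.3] 48
post 93.16215092426278 -3.016678239755093
block 103.09921980984268 -2.178821197595845
```

View pics/crop.png

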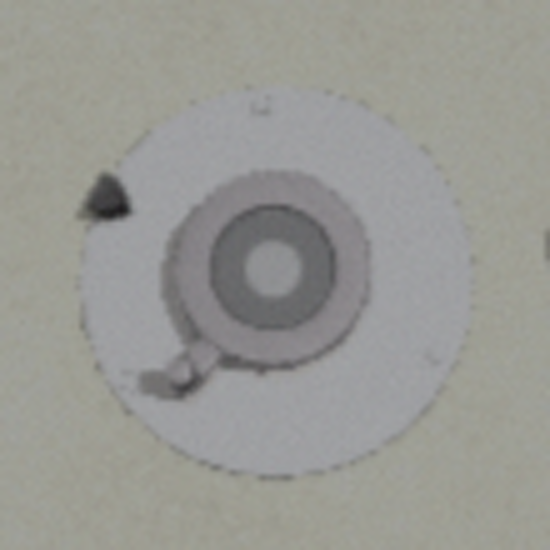

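The crop shows the ring centre at (272,268), the post at about (185,370) and the block at (107,197). The post is counter-clockwise of the block, as expected. Next I'll refine the fit.

```bash
cat >> h.py <<'E'
def fitc(xy,c0,r,tol=6):
    "centre of circle of known radius, trimmed"
    from scipy.optimize import least_squares
    c=np.array(c0,float)
    s=least_squares(lambda c:np.hypot(*(xy-c).T)-r,c,loss='soft_l1',f_scale=1.0)
    d=np.hypot(*(xy-s.x).T)-r
    return s.x,np.median(abs(d)),len(xy)
E
python3 - <<'E'
from h import *
import pickle
c=pickle.load(open('top.pkl','rb'))
g=cv2.cvtColor(c['frame'],cv2.COLOR_RGB2HSV)
roi=(slice(120,230),slice(255,365))
e=cv2.Canny(cv2.cvtColor(c['frame'],cv2.COLOR_RGB2GRAY),40,100)
vv,uu=np.nonzero(e[roi]);vv=vv+120;uu=uu+255
for Z,r in((62,56),(10,118)):
    q=np.array([onplane(c,u,v,Z)[:2] for u,v in zip(uu,vv)])
    c0=np.array([480,200.]);
    for t in (8,4,3):
        k=abs(np.hypot(*(q-c0).T)-r)<t
        c0,res,n=fitc(q[k],c0,r)
    print(Z,c0.round(1),res,n); 
    if Z==62:A=c0
g=cv2.cvtColor(c['frame'],cv2.COLOR_RGB2GRAY)
P=pts(c)
m=(abs(P[...,2]-46)<4)&(abs(np.hypot(P[...,0]-A[0],P[...,1]-A[1])-106)<16)
print('block',m.sum(),P[m].mean(0)); d=P[m].mean(0)[:2]-A;b=np.arctan2(d[1],d[0]);print(np.hypot(*d),b)
for p in(np.array([421.6,246]),):
    d=p-A;a=np.arctan2(d[1],d[0]);print('post',np.hypot(*d),a,'joint',a-b)
E
```

```text
62 [484.3 194.9] 1.0697420462295 125
10 [484.5 201.4] 1.5472332803623488 104
block 39 [530.75677566 294.55231264  45.74025938]
109.94664835231758 1.1345622913100704
post 80.88516324429276 2.457806995164413 joint 1.3232447038543425
```

Request:
servo_tool --motion '[[[0.452, -0.543, 0.12, 0, 0, -0.09, 0], [0.452, -0.543, 0.12, 0, 0, -0.09, 0], [0.452, -0.543, 0.12, 0, 0, -0.09, 0], [0.452, -0.543, 0.12, 0, 0, -0.09, 0], [0.452, -0.543, 0.12, 0, 0, -0.09, 0], [0.452, -0.543, 0.12, 0, 0, -0.09, 0], [0.452, -0.543, 0.12, 0, 0, -0.09, 0], [0.452, -0.543, 0.12, 0, 0, -0.09, 0], [0.452, -0.543, 0.12, 0, 0, -0.09, 0], [0.452, -0.543, 0.12, 0, 0, -0.09, 0]]]' --newtons 15

```text
clock: 1.1
eef_pos: [439.4, 235.8, 241.6]
eef_rot: [-3.141, -0.001, 2.459]
wrist_force: [0.1, 0.5, 0.7]
finger_gap: 93.9
finger_force: 0.0
```

Run:
```python
from h import *
import pickle
c=cam('wrist','w1.png');pickle.dump(c,open('w1.pkl','wb'));s=manip.read_state();print(s['eef_pos'],s['eef_rot'],s['joints'],c['vfov'],np.round(c['cam_to_world'],2).tolist())
```

```text
[439.21297263 236.09670257 241.65347358] [-3.14101198e+00 -5.28452331e-04  2.46038112e+00] [ 4.19642843e-01  1.43536516e-01  1.57275909e+00  2.10417231e-04
  1.42605407e+00 -4.69972533e-01] 62.438094054282686 [[0.63, 0.76, 0.18, 386.02], [0.78, -0.61, -0.15, 277.85], [-0.0, 0.24, -0.97, 445.02], [0.0, 0.0, 0.0, 1.0]]
```

View pics/w1.png

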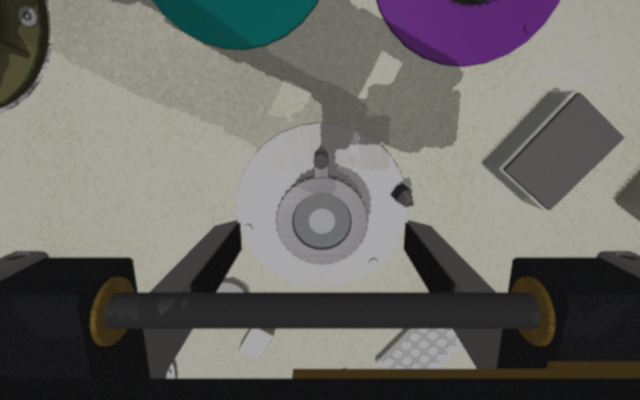

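The wrist view shows the ring centre at about (321,221), the post at (321,158) and the index block at (402,194).

```bash
cat >> h.py <<'E'
def measure(c,A0,P0=None):
    e=cv2.Canny(cv2.cvtColor(c['frame'],cv2.COLOR_RGB2GRAY),30,90);vv,uu=np.nonzero(e)
    out=[]
    for Z,r in((62,56),(10,118)):
        q=np.array([onplane(c,u,v,Z)[:2] for u,v in zip(uu,vv)]);c0=np.array(A0,float)
        for t in(9,5,3):
            k=abs(np.hypot(*(q-c0).T)-r)<t;c0,res,n=fitc(q[k],c0,r)
        print('circle',Z,c0.round(1),round(res,2),n);out.append(c0)
    A=out[0];P=pts(c);rad=np.hypot(P[...,0]-A[0],P[...,1]-A[1]);Z=P[...,2]
    for nm,m in(('block',(abs(Z-46)<2.5)&(abs(rad-106)<16)),('posttop',(abs(Z-104)<3)&(abs(rad-80)<14)),('armtop',(abs(Z-60)<3)&(abs(rad-78)<16))):
        if m.sum():
            p=P[m].mean(0)
            for B in out: d=p[:2]-B;print(nm,m.sum(),p.round(1),'r',np.hypot(*d).round(1),'ang',np.arctan2(d[1],d[0]).round(3))
E
python3 - <<'E'
from h import *
import pickle
c=pickle.load(open('w1.pkl','rb'));measure(c,[484,197])
cv2.imwrite('pics/w1c.png',cv2.resize(c['frame'][110:300,230:420,::-1],None,fx=3,fy=3,interpolation=cv2.INTER_CUBIC))
E
```

```text
circle 62 [484.6 195.4] 0.91 417
circle 10 [486.5 195. ] 1.05 303
block 218 [530.7 293.   46.7] r 107.9 ang 1.13
block 218 [530.7 293.   46.7] r 107.6 ang 1.147
posttop 176 [422.3 245.4 104.7] r 79.9 ang 2.465
posttop 176 [422.3 245.4 104.7] r 81.6 ang 2.475
armtop 74 [427.7 241.2  60.7] r 73.1 ang 2.465
armtop 74 [427.7 241.2  60.7] r 74.8 ang 2.476
```

View pics/w1c.png

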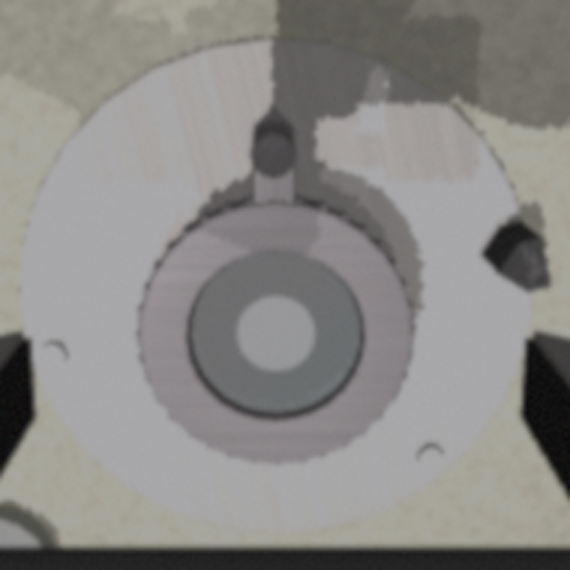

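The crop agrees: post top at (273,145), ring centre at (276,333) and block at (520,255). Axis is (484.8,195.4), post angle 2.465 and block angle about 1.135. Descend and grip.

Request:
servo_tool --motion '[[[-0.036, 0.0206, 0, 0, 0, 0, 0], [-0.036, 0.0206, -0.1, 0, 0, 0, 0], [-0.036, 0.0206, -0.2, 0, 0, 0, 0], [-0.036, 0.0206, -0.3, 0, 0, 0, 0.4], [-0.036, 0.0206, -0.34, 0, 0, 0, 0.6], [-0.036, 0.0206, -0.34, 0, 0, 0, 1], [-0.036, 0.0206, -0.34, 0, 0, 0, 1], [-0.036, 0.0206, -0.34, 0, 0, 0, 1], [-0.036, 0.0206, -0.34, 0, 0, 0, 1], [-0.036, 0.0206, -0.34, 0, 0, 0, 1]]]' --newtons 15

```text
clock: 2.15
eef_pos: [422.4, 245.7, 73.0]
eef_rot: [3.14, 0.001, 2.459]
wrist_force: [0.7, -0.8, 0.3]
finger_gap: 41.1
finger_force: 0.0
```

Request:
servo_tool --motion '[[[0, 0, 0, 0, 0, 0, 1], [0, 0, 0, 0, 0, 0, 1], [0, 0, 0, 0, 0, 0, 1], [0, 0, 0, 0, 0, 0, 1], [0, 0, 0, 0, 0, 0, 1]]]'

```text
clock: 2.65
eef_pos: [422.1, 245.5, 72.1]
eef_rot: [3.141, -0.0, 2.459]
wrist_force: [-0.6, 0.9, 1.6]
finger_gap: 14.9
finger_force: 15.0
```

Run:
```python
from h import *
s=manip.read_state();print(s['eef_pos'],s['wrist_force'],s['finger_gap'],s['finger_force'])
A=np.array([484.8,195.4]);p=np.array([422.1,245.4]);d=p-A;R=np.hypot(*d);a=np.arctan2(*d[::-1]);print(R,a)
for k in range(1,20):
    t=-.07*k;q=A+R*np.array([np.cos(a+t),np.sin(a+t)])-p;print(k,round(t,2),(q/500).round(4),round(t/np.pi,4))
```

```text
[422.14556018 245.5252005   72.12269149] [-0.55514194  0.93828714  1.57368214] 14.915170239710323 15.00019758939743
80.19532405321397 2.4684096458409384
1 -0.07 [0.0073 0.0085] -0.0223
2 -0.14 [0.0152 0.0165] -0.0446
3 -0.21 [0.0236 0.0239] -0.0668
4 -0.28 [0.0325 0.0308] -0.0891
5 -0.35 [0.0419 0.0369] -0.1114
6 -0.42 [0.0517 0.0424] -0.1337
7 -0.49 [0.0618 0.0472] -0.156
8 -0.56 [0.0723 0.0513] -0.1783
9 -0.63 [0.083  0.0547] -0.2005
10 -0.7 [0.0939 0.0573] -0.2228
11 -0.77 [0.105  0.0591] -0.2451
12 -0.84 [0.1162 0.0601] -0.2674
13 -0.91 [0.1274 0.0604] -0.2897
14 -0.98 [0.1386 0.0598] -0.3119
15 -1.05 [0.1497 0.0585] -0.3342
16 -1.12 [0.1608 0.0564] -0.3565
17 -1.19 [0.1716 0.0536] -0.3788
18 -1.26 [0.1823 0.05  ] -0.4011
19 -1.33 [0.1926 0.0456] -0.4234
```

Request:
servo_tool --motion '[[[0.0073, 0.0085, 0, 0, 0, -0.0223, 1], [0.0152, 0.0165, 0, 0, 0, -0.0446, 1], [0.0236, 0.0239, 0, 0, 0, -0.0668, 1], [0.0325, 0.0308, 0, 0, 0, -0.0891, 1], [0.0419, 0.0369, 0, 0, 0, -0.1114, 1], [0.0517, 0.0424, 0, 0, 0, -0.1337, 1], [0.0618, 0.0472, 0, 0, 0, -0.156, 1], [0.0723, 0.0513, 0, 0, 0, -0.1783, 1], [0.083, 0.0547, 0, 0, 0, -0.2005, 1], [0.0939, 0.0573, 0, 0, 0, -0.2228, 1]]]'

```text
clock: 3.65
eef_pos: [468.8, 274.8, 72.1]
eef_rot: [-3.141, -0.001, 1.756]
wrist_force: [-3.9, 5.2, 2.8]
finger_gap: 15.7
finger_force: 15.0
```

Request:
servo_tool --motion '[[[0.0111, 0.0018, 0, 0, 0, -0.0223, 1], [0.0223, 0.0028, 0, 0, 0, -0.0446, 1], [0.0335, 0.0031, 0, 0, 0, -0.0669, 1], [0.0447, 0.0025, 0, 0, 0, -0.0891, 1], [0.0558, 0.0012, 0, 0, 0, -0.1114, 1], [0.0669, -0.0009, 0, 0, 0, -0.1337, 1], [0.0777, -0.0037, 0, 0, 0, -0.156, 1], [0.0884, -0.0073, 0, 0, 0, -0.1783, 1], [0.0987, -0.0117, 0, 0, 0, -0.2006, 1], [0.0987, -0.0117, 0, 0, 0, -0.2006, 1]]]'

```text
clock: 4.65
eef_pos: [519.2, 268.9, 72.2]
eef_rot: [3.141, -0.002, 1.126]
wrist_force: [3.3, 5.3, 0.2]
finger_gap: 15.0
finger_force: 15.0
```

Run:
```python
from h import *
s=manip.read_state();print(s['eef_pos'],s['eef_rot'],s['wrist_force'],s['moment'])
d=s['eef_pos'][:2]-[484.8,195.4];print(np.hypot(*d),np.arctan2(*d[::-1]))
```

```text
[519.21270425 268.89853894  72.23784552] [ 3.14101178e+00 -2.16125559e-03  1.12605091e+00] [3.26268514 5.31661075 0.24051378] [ 1.08344129 -0.63880996 -0.08443486]
81.15583429114493 1.1329031018002316
```

Release, rise and look.

Request:
servo_tool --motion '[[[0, 0, 0, 0, 0, 0, 0.5], [0, 0, 0, 0, 0, 0, 0.5], [0, 0, 0, 0, 0, 0, 0.5], [0, 0, 0, 0, 0, 0, 0.5], [0, 0, 0.06, 0, 0, 0, 0.5], [0, 0, 0.14, 0, 0, 0, 0.3], [0, 0, 0.22, 0, 0, 0, 0], [-0.03, -0.04, 0.3, 0, 0, 0, 0], [-0.06, -0.08, 0.34, 0, 0, 0, 0], [-0.06, -0.08, 0.34, 0, 0, 0, 0]]]'

```text
clock: 5.65
eef_pos: [488.4, 227.2, 245.7]
eef_rot: [3.138, -0.004, 1.128]
wrist_force: [-0.2, 0.1, 0.1]
finger_gap: 83.8
finger_force: 0.0
```

Run:
```python
from h import *
c=cam('wrist','w2.png');measure(c,[484.8,195.4])
cv2.imwrite('pics/w2c.png',cv2.resize(c['frame'][60:310,190:450,::-1],None,fx=2.4,fy=2.4,interpolation=cv2.INTER_CUBIC))
c=cam('top');print('top');measure(c,[484.8,195.4])
```

```text
circle 62 [484.8 194.8] 0.72 392
circle 10 [484.9 194.3] 1.47 199
block 247 [530.4 292.4  46.7] r 107.7 ang 1.133
block 247 [530.4 292.4  46.7] r 108.1 ang 1.136
posttop 181 [518.9 267.5 104.7] r 80.3 ang 1.132
posttop 181 [518.9 267.5 104.7] r 80.7 ang 1.136
armtop 136 [514.6 258.9  60.8] r 70.7 ang 1.136
armtop 136 [514.6 258.9  60.8] r 71.1 ang 1.14
top
circle 62 [484.4 193.4] 1.11 58
circle 10 [482.  196.3] 1.41 43
```

View pics/w2c.png

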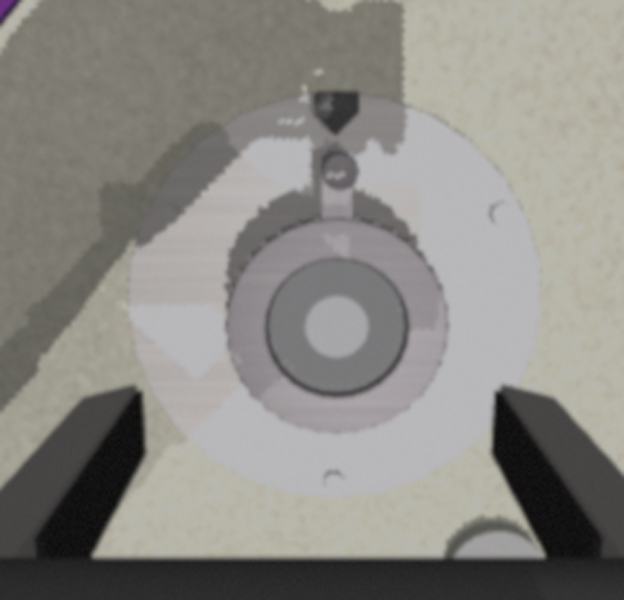

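The crop shows the axis at (337,326), the arm at x≈337, the post at (339,170) and the block's tip at (336,134), all in one line. The measured angles agree to within a few mrad and the gripper is clear, so I'm handing in.

```bash
python3 -c "
from cell import manip
print(manip.sign_off())"
```

```text
the job is handed in; nothing more can be done
None
```

I turned the large chamber's lock collar until its arm pointed at the index block (within about 0.005 rad in the last camera check), released it, and handed the job in at about 6 s. I did not touch the small chamber.

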